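# Feel three hand slides for binding and reject the bad one

### The arm

A 6-joint arm with a two-finger parallel gripper is mounted at the origin on a cart in front of the work surface, level with it; the furniture and walls round the work are solid. World frame = base frame: x ahead of the robot, y to its left, z up, the work surface at z = 0. Lengths are in m, angles in rad, forces in N, time in s.
With the tool pointing down it reaches from about 0.275 to 0.875 m from the base axis. Payload 12.5 kg.
Tool frame: the origin (TCP) lies at the very end of the fingers, on their centre line; the grasp point (between the pads) lies 19 mm behind it; x points along the fingers, y is the direction in which the jaws open and shut, and the axes are right-handed (so a half turn about x gives the same grasp; the last joint's range is limited). The gripper opens to 85 mm and grips with 20 to 120 N. Pads are 22 mm wide; open, the fingers measure 114 mm over their backs; the gripper's body (76 mm by 85 mm) begins 54 mm behind the grasp point. The pads swing forward as they close: fully open they stand 13 mm farther back than shut.
Start: joints at [1.057, 0.351, 1.652, -0, 1.139, -0.085], TCP at [0.229, 0.5, 0.231] pointing down, gripper open.
Joint ranges: [-2.75, 2.75], [-0.79, 2.1], [0.01, 2.65], [-1.57, 4.71], [0.07, 3.14], [-2.87, 2.87]. Speed limits (rad/s): [2.22, 2.22, 2.79, 3.14, 3.14, 3.14].

### API

Orientations are given as a 3x3 rotation matrix whose columns are the frame's x, y, z axes.
In Python, from bench import manip gives the robot as it stands. Calls block until the motion is done:
- manip.move_ptp(position, orientation): joint-space move of the TCP to a pose.
- manip.move_l(position, attitude=None, max_speed=0.15): straight line of the TCP; attitude=None keeps the orientation; max_speed is the mean speed in m/s.
- manip.move_j(angles): joint-space move.
- manip.set_gripper(opening, effort=None): opening from 0.0 (shut) to 1.0 (fully open); effort is the grip in N (None keeps the last); returns when the fingers have stopped.
- manip.dwell(seconds).
- manip.inverse_kinematics(position, orientation): joint angles nearest the present ones, or None.
- manip.grab_frame(name): name is "scene" or "top" or "wrist"; returns (picture, depth): 384x512x3 uint8, red, green, blue; 384x512 float32, m along the optical axis (not along the pixel's ray), 0 where there is no reading.
- manip.get_calibration(name): a dict with "camera_matrix" (3x3 intrinsics, pixels), "k1" (the pictures are not rectified: a ray, as slopes to the right and down, at radius r is drawn at 1 + k1 r^2 times it, then the intrinsics apply), "R" (3x3) and "t" (3): a world point X has camera coordinates R X + t. Camera axes: x right, y down, z forward; pixel columns grow to the right and rows downward; lengths in m; the calibration is good to about 2 mm. A picture is of the moment at which its call begins: read the wrist's pose just before it. get_calibration takes no time and is no camera call; for the wrist camera it gives the pose at the moment of the call.
A pose or a line that the arm cannot do raises manip.Unreachable and nothing moves.
- manip.sign_off(): hands the job in, once; it reports no verdict.
Trained networks look in the newest picture that a camera, given by its name, has taken for a name from the list of things; names that differ only in an ending like _2 or _b are one class to them, and where a whole thing is asked for, a point or a joint stands for the part that bears it (a point fixed in the world has none). Each returns a list of dicts, best first, with "confidence" (0 to 1); they miss things now and then, are a little off and sometimes report something else, mostly with a low value. They report only what shows in the picture. A call takes as long as a camera call.
- manip.look_for(camera, name): "at" ([x, y, z] in m, in world coordinates, good to about 4 mm: the middle of the surface that is visible of it).
Readings, each from a call of its own:
- manip.current_time(): time.
- manip.current_qpos(): joint angles.
- manip.current_joint_vel(): joint speeds.
- manip.current_joint_torque(): joint torques, N m.
- manip.current_ee_pos(): TCP position.
- manip.current_tcp_rot(): TCP orientation.
- manip.current_force(): force on the tool from outside, world axes, zero at the start.
- manip.current_ft_torque(): the same for the moment, N m.
- manip.current_grip_width(): opening from 0.0 (shut) to 1.0 (fully open).
Only numpy, scipy, OpenCV 4.12 (cv2) and the standard library are available. Lean on these libraries where they do the work, as an engineer would, in place of code of your own. Each camera call takes 0.05 s, during which the arm holds its last target.

### The job

One of the three hand slides in the test nest binds before the end of its travel. Working from the left bay to the right, bring each slide's carriage fully home towards you, then run it away from you until it stops and leave it there, never forcing it. When all three have been tried, lift the one that stopped short out of its bay by its blue grip and lower it flat into the red reject tray; leave the two good ones in their bays with their carriages at the far end, and the two jars where they are.

Things in the scene. Friction and masses are not known exactly. Their poses are not given: they have to be found in the camera images.
- test_nest: fixed aluminium plate 200 (x) x 290 (y) x 8 mm with three open-topped bays side by side at 90 mm spacing, each 155 mm long (along x). Origin: centre of its underside, on the bench. +x is the direction of the bays' length, away from the robot; +y towards the left bay. Grey end stops close both ends of each bay, their tops 34 mm above the bench; the low side strips rise to 18 mm and leave the slides about 4 mm of play on each side.
- bay_left (a point): centre of the floor of the left bay, as seen from the robot, 8 mm above the bench; axes as the nest
- bay_middle (a point): centre of the floor of the middle bay, as seen from the robot, 8 mm above the bench; axes as the nest
- bay_right (a point): centre of the floor of the right bay, as seen from the robot, 8 mm above the bench; axes as the nest
- slide_1: loose hand slide, all three look alike and any of them may lie in any bay: steel base 150 (x) x 56 (y) x 8 mm with a dark rail along x, an aluminium end block at each end (26 mm high) and a black carriage that bears an upright blue grip; about 0.75 kg in all. Origin: centre of the underside of its base; x along the travel, same direction as the nest's x; z up.
- slide_1_grip (a point): where to pinch this slide: on the blue grip's middle axis, 46 mm above the slide's underside (12 mm under the grip's top). The grip block measures 20 (x, along the travel) x 26 (y) mm and stands from 24 to 58 mm above the underside, on the 36 x 44 mm carriage whose top is at 24 mm. Moves with the carriage; the whole slide may be lifted by it.
- slide_1_carriage (a joint): carriage travel, m: 0 = home (robot's end), grows away from the robot; at 0 the grip is 25 mm to the robot's side of the base's centre. A good slide runs freely (about 1 N) to a firm stop at 0.050; the one that binds runs as freely, then jams solid between 0.020 and 0.034, told only by feel (a push over about 20 N forces it). Starts between 0.009 and 0.018; stays where left.
- slide_2: loose hand slide, all three look alike and any of them may lie in any bay: steel base 150 (x) x 56 (y) x 8 mm with a dark rail along x, an aluminium end block at each end (26 mm high) and a black carriage that bears an upright blue grip; about 0.75 kg in all. Origin: centre of the underside of its base; x along the travel, same direction as the nest's x; z up.
- slide_2_grip (a point): where to pinch this slide: on the blue grip's middle axis, 46 mm above the slide's underside (12 mm under the grip's top). The grip block measures 20 (x, along the travel) x 26 (y) mm and stands from 24 to 58 mm above the underside, on the 36 x 44 mm carriage whose top is at 24 mm. Moves with the carriage; the whole slide may be lifted by it.
- slide_2_carriage (a joint): carriage travel, m: 0 = home (robot's end), grows away from the robot; at 0 the grip is 25 mm to the robot's side of the base's centre. A good slide runs freely (about 1 N) to a firm stop at 0.050; the one that binds runs as freely, then jams solid between 0.020 and 0.034, told only by feel (a push over about 20 N forces it). Starts between 0.009 and 0.018; stays where left.
- slide_3: loose hand slide, all three look alike and any of them may lie in any bay: steel base 150 (x) x 56 (y) x 8 mm with a dark rail along x, an aluminium end block at each end (26 mm high) and a black carriage that bears an upright blue grip; about 0.75 kg in all. Origin: centre of the underside of its base; x along the travel, same direction as the nest's x; z up.
- slide_3_grip (a point): where to pinch this slide: on the blue grip's middle axis, 46 mm above the slide's underside (12 mm under the grip's top). The grip block measures 20 (x, along the travel) x 26 (y) mm and stands from 24 to 58 mm above the underside, on the 36 x 44 mm carriage whose top is at 24 mm. Moves with the carriage; the whole slide may be lifted by it.
- slide_3_carriage (a joint): carriage travel, m: 0 = home (robot's end), grows away from the robot; at 0 the grip is 25 mm to the robot's side of the base's centre. A good slide runs freely (about 1 N) to a firm stop at 0.050; the one that binds runs as freely, then jams solid between 0.020 and 0.034, told only by feel (a push over about 20 N forces it). Starts between 0.009 and 0.018; stays where left.
- reject_tray: fixed shallow red open tray, 210 (x) x 110 (y) x 30 mm high outside, walls and floor 4 mm. Origin: centre of its underside, on the bench; x along its length.
- amber_jar: bystander, loose: jar of amber material with white lid, 41 x 40 x 63 mm, behind the nest. Origin: centre of its underside.
- blue_cap_jar: bystander, loose: glass jar with blue cap, 44 x 43 x 69 mm, behind the nest. Origin: centre of its underside.

How it is judged:
On the way, in this order (a step that is already met when the one before it is completed fails the run):
1. the carriage of the slide in the left bay is fully home (within 5 mm) (((horizontal distance between slide_1 and bay_left below 0.02 m and value of joint slide_1_carriage below 0.005 m) or (horizontal distance between slide_2 and bay_left below 0.02 m and value of joint slide_2_carriage below 0.005 m) or (horizontal distance between slide_3 and bay_left below 0.02 m and value of joint slide_3_carriage below 0.005 m))), for 0.05 s.
2. the carriage of the slide in the left bay has been run away from the robot, over 20 mm from home (((horizontal distance between slide_1 and bay_left below 0.02 m and value of joint slide_1_carriage above 0.02 m) or (horizontal distance between slide_2 and bay_left below 0.02 m and value of joint slide_2_carriage above 0.02 m) or (horizontal distance between slide_3 and bay_left below 0.02 m and value of joint slide_3_carriage above 0.02 m))), for 0.05 s.
3. the carriage of the slide in the middle bay is fully home (within 5 mm) (((horizontal distance between slide_1 and bay_middle below 0.02 m and value of joint slide_1_carriage below 0.005 m) or (horizontal distance between slide_2 and bay_middle below 0.02 m and value of joint slide_2_carriage below 0.005 m) or (horizontal distance between slide_3 and bay_middle below 0.02 m and value of joint slide_3_carriage below 0.005 m))), for 0.05 s.
4. the carriage of the slide in the middle bay has been run away from the robot, over 20 mm from home (((horizontal distance between slide_1 and bay_middle below 0.02 m and value of joint slide_1_carriage above 0.02 m) or (horizontal distance between slide_2 and bay_middle below 0.02 m and value of joint slide_2_carriage above 0.02 m) or (horizontal distance between slide_3 and bay_middle below 0.02 m and value of joint slide_3_carriage above 0.02 m))), for 0.05 s.
5. the carriage of the slide in the right bay is fully home (within 5 mm) (((horizontal distance between slide_1 and bay_right below 0.02 m and value of joint slide_1_carriage below 0.005 m) or (horizontal distance between slide_2 and bay_right below 0.02 m and value of joint slide_2_carriage below 0.005 m) or (horizontal distance between slide_3 and bay_right below 0.02 m and value of joint slide_3_carriage below 0.005 m))), for 0.05 s.
6. the carriage of the slide in the right bay has been run away from the robot, over 20 mm from home (((horizontal distance between slide_1 and bay_right below 0.02 m and value of joint slide_1_carriage above 0.02 m) or (horizontal distance between slide_2 and bay_right below 0.02 m and value of joint slide_2_carriage above 0.02 m) or (horizontal distance between slide_3 and bay_right below 0.02 m and value of joint slide_3_carriage above 0.02 m))), for 0.05 s.
7. after all three, a slide is lifted out of its bay (z of any of slide_1, slide_2, slide_3 in the frame of test_nest above 0.04 m), for 0.05 s.
At the end, for the whole second after the job is handed in: One slide lies flat (within 0.1 rad) on the floor of the red tray, at rest; the other two lie in their bays within 12 mm of where they started, upright, and their carriages stand at the far end of the full travel (over 45 of 50 mm from home), which only the good slides can reach (((x of slide_1 in the frame of reject_tray between -0.11 and 0.11 m and y of slide_1 in the frame of reject_tray between -0.06 and 0.06 m and z of slide_1 in the frame of reject_tray below 0.012 m and angle between slide_1's own z axis and vertical below 0.1 rad and linear speed of each of slide_1, slide_2, slide_3 below 0.02 m/s and distance of each of slide_2, slide_3 from where it was at the start of the episode below 0.012 m and angle between each of slide_2, slide_3's own z axis and vertical below 0.06 rad and value of joint each of slide_2_carriage, slide_3_carriage above 0.045 m) or (x of slide_2 in the frame of reject_tray between -0.11 and 0.11 m and y of slide_2 in the frame of reject_tray between -0.06 and 0.06 m and z of slide_2 in the frame of reject_tray below 0.012 m and angle between slide_2's own z axis and vertical below 0.1 rad and linear speed of each of slide_2, slide_1, slide_3 below 0.02 m/s and distance of each of slide_1, slide_3 from where it was at the start of the episode below 0.012 m and angle between each of slide_1, slide_3's own z axis and vertical below 0.06 rad and value of joint each of slide_1_carriage, slide_3_carriage above 0.045 m) or (x of slide_3 in the frame of reject_tray between -0.11 and 0.11 m and y of slide_3 in the frame of reject_tray between -0.06 and 0.06 m and z of slide_3 in the frame of reject_tray below 0.012 m and angle between slide_3's own z axis and vertical below 0.1 rad and linear speed of each of slide_3, slide_1, slide_2 below 0.02 m/s and distance of each of slide_1, slide_2 from where it was at the start of the episode below 0.012 m and angle between each of slide_1, slide_2's own z axis and vertical below 0.06 rad and value of joint each of slide_1_carriage, slide_2_carriage above 0.045 m))); the robot touches nothing.
It fails at once if a slide is forced: pressed against the nest with more than 35 N (its own weight of about 8 N counts) (contact force between any of slide_1, slide_2, slide_3 and test_nest above 35 N).
It fails at once if the slide is let go while still more than 25 mm above the tray's floor ((x of slide_1 in the frame of reject_tray between -0.11 and 0.11 m and y of slide_1 in the frame of reject_tray between -0.06 and 0.06 m and z of slide_1 in the frame of reject_tray above 0.03 m and contact force between the fingers and slide_1 below 0.01 N) or (x of slide_2 in the frame of reject_tray between -0.11 and 0.11 m and y of slide_2 in the frame of reject_tray between -0.06 and 0.06 m and z of slide_2 in the frame of reject_tray above 0.03 m and contact force between the fingers and slide_2 below 0.01 N) or (x of slide_3 in the frame of reject_tray between -0.11 and 0.11 m and y of slide_3 in the frame of reject_tray between -0.06 and 0.06 m and z of slide_3 in the frame of reject_tray above 0.03 m and contact force between the fingers and slide_3 below 0.01 N)).
It fails at once if a jar is moved by more than 2 cm (distance of any of amber_jar, blue_cap_jar from where it was at the start of the episode above 0.02 m).
It also fails if it takes over 72 s, if anything falls off the work surface, if the arm or the gripper's body presses on something with over 40 N, if the wrist force passes 120 N, or if a joint passes its speed limit or range.

## Working session

There is one attempt and no reset: what is moved stays moved. The work goes in short steps, each a Python script; the robot and the scene stay as the last script left them, time stands still between calls to the robot, and variables do not carry over. Pictures are saved under pics/ and viewed, and the job is handed in when it is done.

```bash
ls; mkdir -p pics; python3 - <<'E'
from bench import manip
import cv2,numpy as np
print(manip.current_time(),manip.current_ee_pos(),manip.current_tcp_rot(),manip.current_force())
for c in ["scene","top"]:
    im,d=manip.grab_frame(c); cv2.imwrite(f"pics/{c}0.png",im[:,:,::-1])
    np.savez(f"{c}0.npz",im=im,d=d,**manip.get_calibration(c))
    for n in ["slide_1_grip","test_nest","reject_tray","amber_jar","blue_cap_jar"]:
        print(c,n,[(np.round(r["at"],4),round(r["confidence"],2)) for r in manip.look_for(c,n)])
print(manip.current_time())
E
```

```text
pics
0.0 [0.22847887 0.49993374 0.23073545] [[-6.07465882e-04  4.15768811e-01  9.09470135e-01]
 [-1.03151573e-03  9.09469559e-01 -4.15769236e-01]
 [-9.99999283e-01 -1.19069837e-03 -1.23599660e-04]] [-0.68172262  0.01409452 -0.18464302]
scene slide_1_grip [(array([ 0.5406, -0.05  ,  0.0322]), 0.73)]
scene test_nest []
scene reject_tray [(array([0.4977, 0.2682, 0.0051]), 0.78)]
scene amber_jar [(array([0.7257, 0.0901, 0.0335]), 0.86), (array([ 0.5432, -0.0512,  0.032 ]), 0.37)]
scene blue_cap_jar [(array([ 0.7237, -0.2827,  0.0588]), 0.84), (array([0.7278, 0.0888, 0.0373]), 0.4)]
top slide_1_grip [(array([ 0.5343, -0.1269,  0.0161]), 0.75), (array([ 0.5397, -0.0381,  0.0315]), 0.55)]
top test_nest [(array([ 0.5254, -0.1272,  0.0178]), 0.64), (array([ 0.4986, -0.2078,  0.0302]), 0.6)]
top reject_tray [(array([0.5036, 0.2662, 0.0045]), 0.82)]
top amber_jar [(array([0.7227, 0.1033, 0.0631]), 0.48)]
top blue_cap_jar [(array([ 0.722 , -0.274 ,  0.0701]), 0.75)]
0.6
```

View pics/scene0.png

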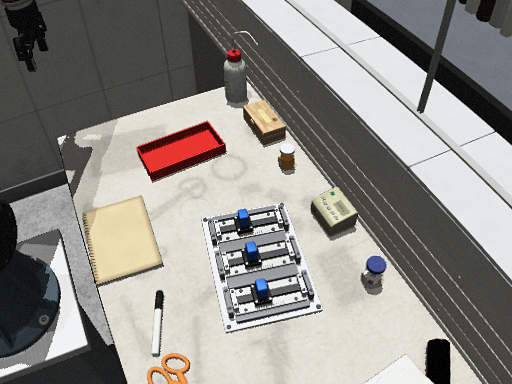

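View pics/top0.png

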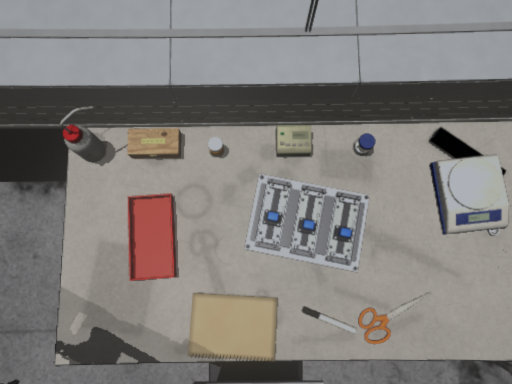

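The top view shows the nest (about px 250-368, 177-268) turned by roughly 8°. The three blue grips are near (273,216), (308,226) and (345,232), the red tray is on the left at (152,237), and the jars are behind the nest. I'll measure these from depth next.

```bash
cat > vis.py <<'E'
import numpy as np,cv2
def cloud(z):
    K=z["camera_matrix"];k1=float(z["k1"]);d=z["d"];h,w=d.shape
    u,v=np.meshgrid(np.arange(w),np.arange(h))
    p=cv2.undistortPoints(np.stack([u,v],-1).reshape(-1,1,2).astype(np.float64),K,np.array([k1,0,0,0,0.])).reshape(h,w,2)
    X=np.concatenate([p*d[...,None],d[...,None]],-1)
    return (X-z["t"])@z["R"]
def comps(m,minA=15):
    n,l,s,c=cv2.connectedComponentsWithStats(m.astype(np.uint8))
    return [(l==i) for i in range(1,n) if s[i,4]>=minA]
E
python3 - <<'E'
import numpy as np,cv2
from vis import *
for c in ["top","scene"]:
    z=np.load(f"{c}0.npz");P=cloud(z);im=z["im"].astype(int);r,g,b=im[...,0],im[...,1],im[...,2]
    print(c,"cam pos",-z["R"].T@z["t"],z["camera_matrix"][0,0])
    blue=(b>r+60)&(b>g+30)&(P[...,0]>.4)&(P[...,0]<.65)
    for m in comps(blue):
        Q=P[m];zt=Q[:,2].max();T=Q[Q[:,2]>.055]
        print(" blue",m.sum(),np.round(np.median(Q,0),4),"zmax",zt.round(4),"top n",len(T),np.round(T.mean(0),4) if len(T) else "",np.round((T.max(0)+T.min(0))/2,4) if len(T) else "")
    red=(r>g+80)&(r>b+80)&(P[...,1]<.4)&(P[...,1]>.1)
    for m in comps(red,200):
        Q=P[m]; rect=cv2.minAreaRect(Q[:,:2].astype(np.float32)*1000);print(" red",rect,Q[:,2].min(),Q[:,2].max())
    if c=="top":
        # nest plate: points height 4..40mm in region
        m=(P[...,2]>.004)&(P[...,2]<.04)&(P[...,0]>.38)&(P[...,0]<.66)&(P[...,1]>-.32)&(P[...,1]<.07)
        for q in comps(m,300):
            print(" nest",q.sum(),cv2.minAreaRect(P[q][:,:2].astype(np.float32)*1000))
        # stops tops
        m=(P[...,2]>.028)&(P[...,2]<.042)&(P[...,0]>.38)&(P[...,0]<.66)&(P[...,1]>-.32)&(P[...,1]<.07)&~blue
        for q in comps(m,8): print(" hi",q.sum(),np.round(P[q].mean(0),4))
x=cv2.resize(np.load("top0.npz")["im"][165:280,240:380],None,fx=5,fy=5,interpolation=cv2.INTER_CUBIC)
cv2.imwrite("pics/topcrop.png",x[:,:,::-1])
E
```

```text
top cam pos [0.4006337  0.01615502 1.16443221] 453.88071756974205
 blue 75 [ 0.5433 -0.0413  0.0662] zmax 0.07 top n 75 [ 0.5436 -0.0404  0.0659] [ 0.5434 -0.0403  0.0654]
 blue 81 [ 0.5221 -0.1266  0.066 ] zmax 0.0715 top n 81 [ 0.5222 -0.1267  0.066 ] [ 0.5222 -0.1261  0.0643]
 blue 85 [ 0.5019 -0.2149  0.0658] zmax 0.0712 top n 84 [ 0.5021 -0.2151  0.0655] [ 0.5019 -0.2154  0.0636]
 red ((500.23992919921875, 259.1343688964844), (205.41392517089844, 103.13064575195312), 1.709610104560852) -0.0026902042552560046 0.03591287024123553
 nest 8495 ((536.9428100585938, -131.40972900390625), (297.71990966796875, 205.49647521972656), 77.8008041381836)
 hi 168 [ 0.6305 -0.0583  0.0339]
 hi 173 [ 0.6116 -0.1457  0.034 ]
 hi 183 [ 0.5924 -0.2343  0.0338]
 hi 152 [ 0.5426 -0.0392  0.0323]
 hi 149 [ 0.5214 -0.1239  0.0323]
 hi 147 [ 0.5003 -0.2106  0.0325]
 hi 179 [ 0.48   -0.0258  0.0343]
 hi 179 [ 0.4611 -0.1136  0.034 ]
 hi 186 [ 0.4404 -0.202   0.0338]
scene cam pos [ 0.30395315 -0.62432918  0.85777273] 464.47644064623717
 blue 85 [ 0.5443 -0.0434  0.0667] zmax 0.0699 top n 84 [ 0.5442 -0.0436  0.0663] [ 0.5448 -0.0433  0.0637]
 blue 101 [ 0.5237 -0.1304  0.066 ] zmax 0.0698 top n 97 [ 0.523  -0.1307  0.0661] [ 0.5233 -0.1294  0.0662]
 blue 118 [ 0.5027 -0.2189  0.0672] zmax 0.0709 top n 118 [ 0.5028 -0.2186  0.067 ] [ 0.5031 -0.2183  0.066 ]
 red ((502.32879638671875, 277.52166748046875), (210.864501953125, 149.96282958984375), 1.920082926750183) -0.0039673330310444595 0.03513248569700094
```

View pics/topcrop.png

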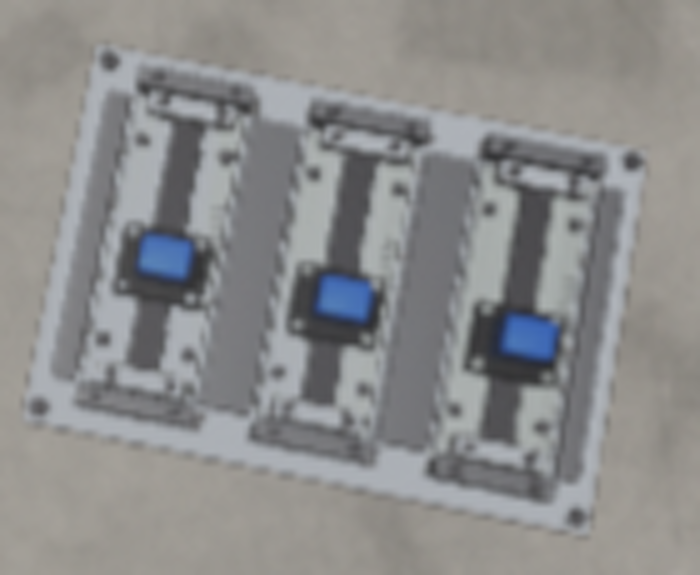

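```bash
cat > h.py <<'E'
from bench import manip
import numpy as np
yaw=np.deg2rad(-12.4)
ex=np.array([np.cos(yaw),np.sin(yaw),0]);ey=np.array([-np.sin(yaw),np.cos(yaw),0])
R=np.column_stack([[0,0,-1.],ey,ex])
G={"left":np.array([.5436,-.0408]),"middle":np.array([.5223,-.1276]),"right":np.array([.5024,-.2162])}
ZG=.037
T=manip.current_time
P=lambda:np.array(manip.current_ee_pos())
def F():return np.array(manip.current_force())
def nf(f):return np.round([f@ex,f@ey,f[2]],2)
E
python3 - <<'E'
from h import *
import cv2
g=G["left"]
manip.move_ptp([*g,.16],R); print(T(),P())
import time
im,d=manip.grab_frame("wrist");np.savez("w0.npz",im=im,d=d,**manip.get_calibration("wrist"));cv2.imwrite("pics/w0.png",im[:,:,::-1])
from vis import *
z=np.load("w0.npz");Q=cloud(z);im=im.astype(int)
b=(im[...,2]>im[...,0]+60)&(im[...,2]>im[...,1]+30)
for m in comps(b,100):
    q=Q[m];t=q[(q[:,2]>.058)&(q[:,2]<.075)];print(m.sum(),np.round(np.median(q,0),4),len(t), cv2.minAreaRect(t[:,:2].astype(np.float32)*1000) if len(t)>5 else "")
f=[F() for _ in range(5)];print([nf(x) for x in f],T())
E
```

```text
2.85 [ 0.54368326 -0.04011662  0.16011122]
727 [ 0.5025 -0.2124  0.0657] 703 ((502.1064758300781, -214.31886291503906), (26.042789459228516, 19.015012741088867), 77.34883117675781)
695 [ 0.522  -0.1262  0.0659] 694 ((522.306884765625, -126.7861099243164), (24.620363235473633, 18.37708282470703), 77.26168060302734)
[array([-0.24, -0.43, -0.2 ]), array([-0.24, -0.43, -0.2 ]), array([-0.24, -0.43, -0.2 ]), array([-0.24, -0.43, -0.2 ]), array([-0.24, -0.43, -0.2 ])] 2.9
```

View pics/w0.png

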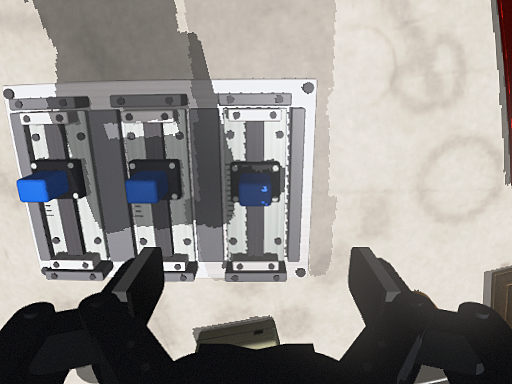

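The wrist view has the left grip at (258,190), centred between the fingers (about px 160 and 350). The yaw of about −12.6° agrees with the top view. I'll descend and grip.

```bash
cat >> h.py <<'E'
yaw=np.deg2rad(-12.6)
ex=np.array([np.cos(yaw),np.sin(yaw),0]);ey=np.array([-np.sin(yaw),np.cos(yaw),0])
R=np.column_stack([[0,0,-1.],ey,ex])
E
python3 - <<'E'
from h import *
g=G["left"]
manip.move_l([*g,ZG],R,max_speed=.12); print(T(),P(),nf(F()))
manip.set_gripper(0.0,20); print(T(),manip.current_grip_width(),nf(F()),nf(P()))
f0=F();p0=P();cmd=p0.copy()
for i in range(4):
    cmd=cmd-ex*.002
    manip.move_l(cmd,max_speed=.04); print(T(),np.round((P()-p0)@ex*1e3,2),nf(F()-f0))
E
```

```text
4.075 [ 0.54403548 -0.04087808  0.03764534] [-0.47  0.46  0.6 ]
4.6417 0.298716871060207 [-0.25 -3.2   4.36] [0.54 0.08 0.04]
4.8917 -2.16 [-0.39  0.75 -1.91]
5.1417 -4.17 [-0.81  1.47 -2.93]
5.3917 -6.21 [-0.21  0.88 -2.1 ]
5.6417 -8.2 [ 0.09  0.51 -0.83]
```

```bash
cat >> h.py <<'E'
def push(sgn,dists,thr=7.,f0=None,v=.03):
    """step along sgn*ex; dists = list of steps (m); stop when opposing force > thr"""
    f0=F() if f0 is None else f0
    p0=P();cmd=p0.copy();out=[]
    for s in dists:
        cmd=cmd+sgn*ex*s
        manip.move_l(cmd,max_speed=v)
        r=-sgn*((F()-f0)@ex);out.append((round(sgn*((P()-p0)@ex)*1e3,1),round(r,1)))
        if r>thr: return True,out,cmd
    return False,out,cmd
E
python3 - <<'E'
from h import *
f0=F();print(nf(f0))
ok,o,c=push(-1,[.001]*14);print(ok,o,T(),nf(F()),manip.current_grip_width())
E
```

```text
[-0.15 -2.69  3.53]
True [(np.float64(1.1), np.float64(0.0)), (np.float64(2.0), np.float64(0.3)), (np.float64(3.1), np.float64(0.8)), (np.float64(4.1), np.float64(0.6)), (np.float64(5.1), np.float64(0.9)), (np.float64(6.0), np.float64(1.9)), (np.float64(6.7), np.float64(3.7)), (np.float64(7.9), np.float64(3.5)), (np.float64(8.4), np.float64(7.9))] 7.8917 [ 7.74  1.1  -4.03] 0.2973332985945503
```

```bash
python3 - <<'E'
from h import *
f0=F(); f0=f0-ex*7.74  # contact load removed
ok,o,c=push(1,[.004,.004,.004,.004,.002]+[.001]*19+[.002]*4+[.001]*14,f0=f0)
print(ok,[(float(a),float(b)) for a,b in o],T(),nf(F()),manip.current_grip_width())
E
```

```text
True [(3.9, -0.9), (8.1, -1.5), (12.2, -1.2), (16.2, -0.8), (18.1, -0.5), (19.0, 0.1), (20.0, 0.4), (21.1, -0.2), (22.1, 0.4), (23.1, 0.9), (24.1, 0.5), (25.1, -0.4), (26.1, -0.1), (27.1, 0.2), (28.1, 0.3), (29.1, 0.7), (30.1, 0.4), (31.1, 1.1), (32.1, 1.1), (33.1, 0.2), (34.1, -0.6), (35.0, 0.3), (36.1, -0.4), (37.0, 1.2), (39.2, -1.2), (41.1, -0.2), (43.1, -1.3), (45.1, -0.8), (46.0, -1.2), (47.1, -0.7), (48.1, -0.7), (49.1, 0.1), (50.1, 0.7), (50.3, 4.9), (50.6, 9.3)] 16.7917 [-9.26  3.96  8.51] 0.29893568489431555
```

```bash
cat >> h.py <<'E'
def do(name):
    g=G[name]
    manip.move_l([*P()[:2],.10],max_speed=.2)
    manip.move_l([*g,.10],R,max_speed=.25)
    manip.move_l([*g,ZG],max_speed=.15); print("down",T(),nf(F()))
    manip.set_gripper(0.0,20);print("grip",T(),manip.current_grip_width(),nf(F()))
    f0=F()
    ok,o,c=push(-1,[.004,.002]+[.001]*16,f0=f0)
    print("home",ok,[(float(a),float(b)) for a,b in o],T(),nf(F()))
    if not ok: return
    ok,o,c=push(1,[.004,.004,.004,.004,.001]+[.001]*20+[.002]*4+[.001]*14,f0=f0)
    print("out",ok,[(float(a),float(b)) for a,b in o],T(),nf(F()),manip.current_grip_width())
E
python3 - <<'E'
from h import *
manip.move_l(P()-ex*.001,max_speed=.03);print(nf(F()))
manip.set_gripper(0.8);print(T())
do("middle")
E
```

```text
[-1.45  3.05  2.25]
17.525
down 19.0917 [-0.03  0.06  0.56]
grip 19.5417 0.3015929264283302 [-1.06 -1.32  6.82]
home True [(4.3, -0.2), (6.1, 0.2), (7.0, 1.3), (8.0, 2.2), (9.0, 1.5), (10.1, 1.5), (11.1, 1.7), (12.1, 0.5), (13.1, 0.7), (13.9, 2.6), (14.0, 7.0)] 22.3083 [ 5.97 -1.41 -2.89]
out True [(4.1, -1.7), (8.1, -1.6), (12.2, -2.5), (16.3, -2.3), (16.9, -1.9), (18.0, -1.2), (19.0, -0.9), (20.1, -0.7), (21.1, -0.4), (22.1, -0.9), (23.0, -1.2), (24.1, -1.6), (25.1, -1.1), (26.1, -0.8), (27.1, -1.7), (28.1, -1.2), (29.1, -0.2), (29.2, 4.4), (29.8, 6.9), (30.7, 6.8), (31.7, 7.2)] 27.725 [-8.23  0.65  5.86] 0.2991186039387451
```

The left slide ran its full 50 mm, while the middle one stopped at about 29 mm. On to the right one.

```bash
python3 - <<'E'
from h import *
manip.move_l(P()-ex*.001,max_speed=.03);print(nf(F()),P())
manip.set_gripper(0.8);print(T())
do("right")
E
```

```text
[-0.99  1.45 -0.06] [ 0.53899726 -0.13185997  0.03781759]
28.4583
down 30.0 [ 0.1  -0.07  0.54]
grip 30.45 0.2990624550281501 [-1.28  0.78  7.32]
home True [(4.3, 0.5), (6.2, 0.0), (7.0, 1.3), (8.0, 1.7), (9.0, 1.5), (10.1, 1.8), (11.1, 1.0), (12.1, 0.5), (12.8, 4.4), (12.9, 10.1)] 32.9667 [ 8.85  0.1  -2.59]
out True [(4.1, -2.7), (8.1, -1.2), (12.1, -2.3), (16.1, -1.5), (16.9, -0.9), (18.0, -0.2), (19.1, -1.1), (20.1, -1.9), (21.1, -1.1), (22.1, -0.9), (23.0, -1.0), (24.1, -1.3), (25.1, -0.5), (26.1, -0.2), (27.1, -1.4), (28.1, -1.0), (29.1, -0.7), (30.1, -1.3), (31.1, -1.8), (32.1, -1.2), (33.1, -1.0), (34.1, -0.7), (35.1, -0.8), (36.1, -1.5), (37.1, -0.4), (39.2, -2.8), (41.2, -1.8), (43.2, -1.4), (45.2, -1.6), (46.1, -1.3), (47.0, -0.5), (48.1, -0.5), (49.1, -1.5), (50.0, -2.0), (50.3, 4.0), (50.4, 10.1)] 42.1333 [-11.36   3.72  10.68] 0.3032762557325295
```

```bash
python3 - <<'E'
from h import *
from vis import *
z=np.load("top0.npz");Q=cloud(z);im=z["im"].astype(int);r,g,b=[im[...,i] for i in range(3)]
red=(r>g+60)&(r>b+60)&(Q[...,1]<.4)&(Q[...,1]>.1)
for lo,hi in((-.01,.012),(.02,.05)):
    q=Q[red&(Q[...,2]>lo)&(Q[...,2]<hi)];print(lo,cv2.minAreaRect(q[:,:2].astype(np.float32)*1000),np.median(q,0))
manip.move_l(P()-ex*.001,max_speed=.03);print(nf(F()),P())
manip.set_gripper(0.8)
manip.move_l([*P()[:2],.10],max_speed=.2)
m=[.5390,-.1319]
manip.move_l([*m,.13],max_speed=.25)
im,d=manip.grab_frame("wrist");cv2.imwrite("pics/w1.png",im[:,:,::-1])
manip.grab_frame("top")
im,d=manip.grab_frame("scene");cv2.imwrite("pics/s1.png",im[:,:,::-1])
print(T())
E
```

```text
-0.01 ((501.732666015625, 271.35333251953125), (202.3482666015625, 109.31927490234375), 3.294342041015625) [0.498821   0.26459621 0.00443727]
0.02 ((501.838623046875, 263.47979736328125), (208.25491333007812, 109.50048065185547), 3.370002508163452) [0.49269869 0.25836818 0.03025083]
[-0.55  4.1   4.35] [ 0.53838148 -0.22431339  0.03778537]
44.0167
```

View pics/w1.png

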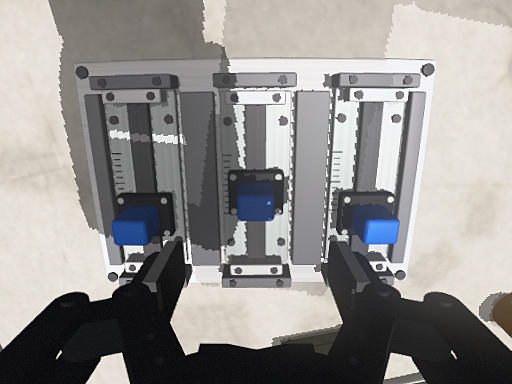

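View pics/s1.png

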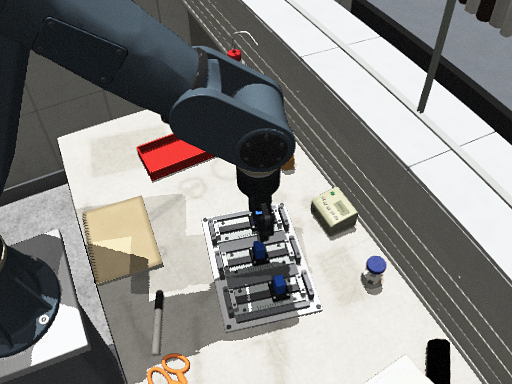

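The outer carriages, at (140,222) and (370,222), stand at the far end. The middle one, at (256,200), stopped short and is centred between the fingers. I'll grip and lift it.

```bash
python3 - <<'E'
from h import *
import cv2
m=[.5390,-.1319]
manip.move_l([*m,.037],max_speed=.15);p=P()
manip.set_gripper(0.0,90);print(T(),manip.current_grip_width(),nf(F()),p)
manip.move_l([*P()[:2],.06],max_speed=.05);print(nf(F()),manip.current_grip_width())
manip.move_l([*P()[:2],.15],max_speed=.12);print(T(),nf(F()),P())
manip.grab_frame("top")
im,d=manip.grab_frame("wrist");np.savez("w2.npz",im=im,d=d,**manip.get_calibration("wrist"));cv2.imwrite("pics/w2.png",im[:,:,::-1])
im,d=manip.grab_frame("scene");cv2.imwrite("pics/s2.png",im[:,:,::-1])
E
```

```text
45.25 0.287900820342849 [0.21 1.19 5.01] [ 0.53941591 -0.13219941  0.03760713]
[ 0.88 -0.56 -8.19] 0.2859596050266388
46.7583 [-0.2  -0.18 -8.89] [ 0.53893998 -0.13180506  0.14916821]
```

View pics/w2.png

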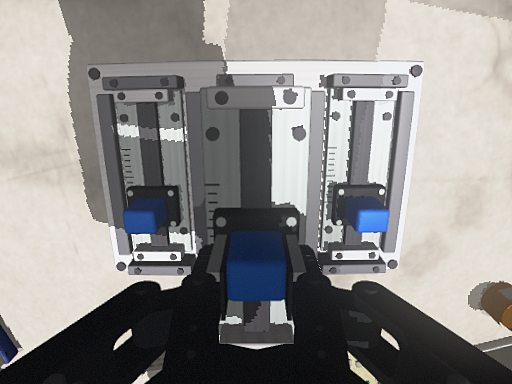

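View pics/s2.png

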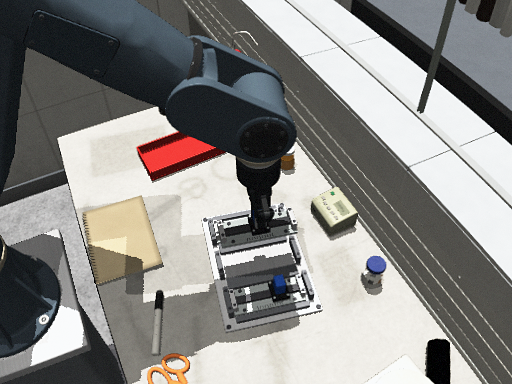

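The slide hangs level between the fingers and the middle bay is empty. I'll carry it to the tray.

```bash
python3 - <<'E'
from h import *
import cv2
a=np.deg2rad(3.); tx=np.array([np.cos(a),np.sin(a)])
RT=np.column_stack([[0,0,-1.],[-np.sin(a),np.cos(a),0],[np.cos(a),np.sin(a),0]])
c=np.array([.5018,.2640])+.004*tx
manip.move_l([*c,.15],RT,max_speed=.13);print(T(),nf(F()),P(),manip.current_grip_width())
manip.move_l([*c,.07],max_speed=.12)
im,d=manip.grab_frame("wrist");cv2.imwrite("pics/w3.png",im[:,:,::-1])
im,d=manip.grab_frame("scene");cv2.imwrite("pics/s3.png",im[:,:,::-1]);print(T(),nf(F()))
E
```

```text
50.1167 [-0.3  -0.1  -7.23] [0.50585167 0.26398874 0.1500149 ] 0.2901060825466567
51.0333 [ 0.48 -0.1  -7.69]
```

View pics/w3.png

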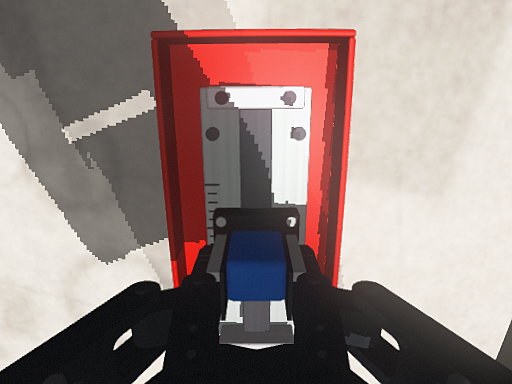

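View pics/s3.png

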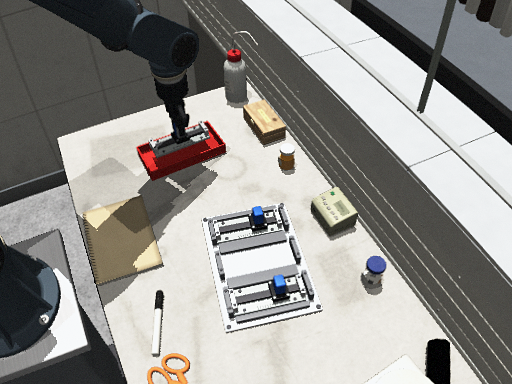

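The slide (px 202-310) is centred between the tray walls (170-345). I'll lower it until it touches.

```bash
python3 - <<'E'
from h import *
import cv2
manip.move_l([*P()[:2],.042],max_speed=.06);f0=F();print(nf(f0))
z=.042;xy=P()[:2]
while z>.031:
    z-=.001;manip.move_l([*xy,z],max_speed=.03);f=F()
    if (f-f0)[2]>4:break
print(z,nf(F()),P(),T())
manip.set_gripper(.6);print(T(),nf(F()),manip.current_grip_width())
manip.move_l([*xy,.16],max_speed=.15)
for c in("wrist","top","scene"):
    im,d=manip.grab_frame(c);np.savez(c+"4.npz",im=im,d=d,**manip.get_calibration(c));cv2.imwrite(f"pics/{c}4.png",im[:,:,::-1])
print(T())
from vis import *
z=np.load("top4.npz");Q=cloud(z);im=z["im"].astype(int);r,g,b=[im[...,i] for i in range(3)]
for m in comps((b>r+60)&(b>g+30)&(Q[...,0]>.4)&(Q[...,0]<.65)): q=Q[m];print(m.sum(),np.median(q,0))
z=np.load("wrist4.npz");Q=cloud(z)
m=(Q[...,2]>.004)&(Q[...,2]<.07);im=z["im"].astype(int);grey=(im.max(-1)-im.min(-1)<25)&(im.min(-1)>110)&m&(abs(Q[...,0]-.5)<.1)&(abs(Q[...,1]-.264)<.05)
q=Q[grey&(Q[...,2]<.018)];print(len(q),np.linalg.lstsq(np.c_[q[:,:2]-[.5,.264],np.ones(len(q))],q[:,2],rcond=None)[0])
E
```

```text
[-0.15  0.5  -7.66]
0.032999999999999995 [-1.91 -2.53  6.58] [0.50687281 0.26453812 0.03388766] 53.9
54.275 [-1.    0.23 -1.12] 0.600088040792632
55.425
81 [ 0.5753529  -0.04721165  0.06531485]
88 [ 0.53799817 -0.22319185  0.06614662]
3719 [-0.00134812  0.00184211  0.0120718 ]
```

View pics/scene4.png

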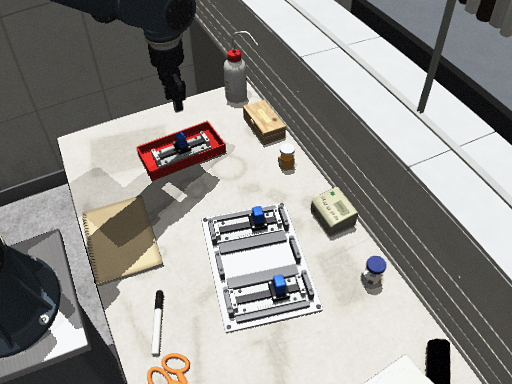

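View pics/wrist4.png

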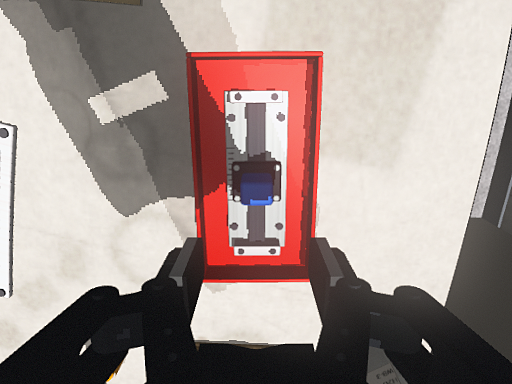

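```bash
python3 -c "
from bench import manip
manip.sign_off();print(manip.current_time())"
```

```text
the job is handed in; nothing more can be done
the job is handed in; nothing more can be done
```

The slide that bound was in the middle bay. It now lies flat in the red reject tray, and I handed the job in at about 55.4 s of the 72 s allowed. Sign-off reports no verdict.

| Bay | Travel from home to stop | Result |
|---|---|---|
| Left | about 50 mm | good, left in its bay |
| Middle | about 29 mm | binds, moved to the tray |
| Right | about 50 mm | good, left in its bay |

- **Testing:** I brought each carriage home, then ran it outward in small steps, watching the wrist force. The push along the travel never read more than about 12 N.
- **Base movement:** While I tested the left and middle slides, their bases shifted about 2 mm in their bays. That is well inside the 12 mm limit.
- **Reject:** I lifted the slide by its blue grip and lowered it until it touched the tray floor before opening the fingers. Afterwards the top of its base was 12 mm above the bench, as expected on the tray floor, with a tilt of about 0.002 rad.
- **Last checks:** In the final pictures the two good slides are in their bays, the jars look unmoved, and the gripper is clear above the tray. The final grip positions fit carriages at about 46–48 mm, against the 45 mm required. That estimate assumes each base is centred in its bay, so I relied on the 50 mm measured by force.

No check failed.

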